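# Latch the cooling-tray carriage under the roaster's chute and load the tray

### The job

Move the tray carriage along its notched rail to the sample-roaster drum that has the brass chute: hold the red release bar up while you slide the carriage, then let go so that it catches in the notch that brings the carriage's deck most nearly in line with the chute. Then set the small brass cooling tray with the black handle flat in the frame on the deck and let go of it. Do not disturb the tin, the bowl or the beaker, or knock the tray over.

Things in the scene. Friction and masses are not known exactly. Their poses are not given: they have to be found in the camera images.
- rail: Fixed notched rail: dark steel base 215 (x) by 400 (y) by 12 mm with a brass ladder of ten cross pins, 8 mm thick, 30 mm apart, along its robot side; the gaps between pins are the notches. Origin: underside of the base, at the middle of the travel. y: direction of sliding; x: away from the robot, towards the drums; z up. Slightly yawed.
- carriage (a joint): Carriage position along the rail's y, m; 0 in the middle, stops at -0.122 and 0.122. Nine notches: -0.12 to 0.12 in steps of 0.03 (play 1.5 mm). Runs easily (under 3 N) with the release bar up, locked with it down. Starts locked in the middle notch, 0.
- deck (a point): Centre of the top face of the carriage's aluminium deck, 50 mm above the bench, straight above the rail's y axis; axes parallel to the rail's. On it stands a square frame 8 mm high, 122 by 122 mm inside, 132 by 132 mm outside, in which the tray sits.
- bar (a joint): Height of the release bar above its latched position, m: 0 (pawl in a notch) to 0.028. A spring presses it down with 7 to 10 N; mass 0.12 kg. The round pawl clears the pins from 0.017; lift about 0.022. Let go, it drops, and the pawl rolls off a pin's crest into the nearest notch, taking the carriage along.
- bar_grip (a point): Middle of the red release bar on the carriage: round, 14 mm thick, 118 mm long, along the rail's y, 95 mm to the robot's side of the deck's centre, axis 100 mm above the bench when latched. On two 8 mm stems 45 mm either side of the middle; 50 mm of free room below it. Take it from above, fingers closing along the rail's x.
- chute_drum: Fixed roaster drum with brass chute: black cylinder 110 mm thick on an aluminium box, bronze front, 220 mm high. Origin: bench level, under the middle of the chute's lip, 75 mm to the robot's side of the front plate; axes parallel to the rail's. Chute 66 mm wide, lip 115 mm high, 72 mm beyond the deck centre's line. The right notch brings the deck's centre nearest to y = 0 here.
- shut_drum: The other roaster drum: the same, but with a closed round cover with a black knob instead of a chute. Fixed. Not the one to serve. Origin as for the other.
- tray: Loose square brass cooling tray, perforated floor, 110 by 110 mm, walls 4 mm thick and 40 mm high, 0.25 to 0.45 kg, with a black carrying handle over its middle along its own x axis. Origin: centre of its underside. Starts upright on the bench, left or right of the rail. May sit in the frame in any quarter turn.
- tray_handle (a point): Middle of the tray's handle: round black bar 12 mm thick along the tray's x axis, about 80 mm free between its uprights, axis 80 mm above the tray's underside.
- tin: Loose bean tin with paper label, 68 mm across, 110 mm high, on the other side of the rail from the tray. Bystander. Origin: centre of its underside.
- bowl: Loose white ceramic bowl, 90 mm across, 60 mm high, near the rail's end on the robot's side, on the left. Bystander. Origin: centre of its underside.
- beaker: Loose brass beaker, 56 mm across, 80 mm high, near the rail's end on the robot's side, on the right. Bystander. Origin: centre of its underside.
Not all that is in view belongs to the job. Leave any blue look-alike of the tray alone.

How it is judged:
By the outcome, as a careful person would: the job done as asked, in the order asked, and still so for the second after the job is handed in, with the robot touching nothing.
It also fails if it takes over 64 s, if anything falls off the work surface, if the arm or the gripper's body presses on something with over 40 N, if the wrist force passes 120 N, or if a joint passes its speed limit or range.

### The arm

A 6-joint arm with a two-finger parallel gripper is mounted at the origin on the work surface. World frame = base frame: x ahead of the robot, y to its left, z up, the work surface at z = 0. Lengths are in m, angles in rad, forces in N, time in s.
With the tool pointing down it reaches from about 0.325 to 1 m from the base axis. Payload 5.1 kg.
Tool frame: the origin (TCP) lies between the finger pads; the fingertips stand 19 mm ahead of it and the grasp point (between the pads) is the TCP; z points along the fingers, y is the line along which they close (so a half turn about z gives the same grasp; the last joint's range is limited). The gripper opens to 85 mm and grips with 20 to 120 N. Pads are 22 mm wide; open, the fingers measure 114 mm over their backs; the gripper's body (76 mm by 85 mm) begins 54 mm behind the grasp point. The pads swing forward as they close: fully open they stand 13 mm farther back than shut.
Start: joints at [-1.192, 0.124, 1.65, -0, 1.367, -0.083], TCP at [0.29, -0.582, 0.25] pointing down, gripper open.
Joint ranges: [-2.61, 2.61], [-1.02, 2.33], [0.03, 2.71], [-1.35, 4.49], [0.32, 2.68], [-2.91, 2.91]. Speed limits (rad/s): [2.57, 2.57, 3.14, 3.14, 3.14, 3.14].

### API

Orientations are given as a rotation vector (axis times angle).
In Python, from plant import read_state, camera, finish_job gives the robot as it stands.
- The arm moves only by the tool apply_moves, never from a script. Its argument "deltas" is a list that holds one entry, the list of rows, each a list of 7 numbers: the finger opening in cm, from 0 to 8.54, then the shift along the world's x, y, z in cm, then the turn, a rotation vector about the world's x, y, z in degrees. A call has exactly 8 rows; each row is the pose to reach, as a shift and turn from the pose commanded when the call began; what a row does not reach only later rows make up. A row lasts 1/10 s, in which the tool goes at most 50 mm and 8.59 degrees, less where a joint would pass 70% of its speed; a pose out of reach is approached as far as the arm can. A call with a gripper value outside its range is refused whole. The fingers move at their own pace and stop on an object; "squeeze" is the grip in N (left out, the last holds). Time passes only in rows, so rows that repeat a pose let the fingers close, or fill a call up. It gives the time, the measured TCP pose, the force, the opening and the grip force at its end, in the units of the state.
- read_state(): the state, without advancing time (a new reading comes with each control period).
- camera(name): name is "side" or "top" or "wrist"; returns a dict with "pixels" (420x560x3 uint8, red, green, blue), "camera_matrix" (3x3 intrinsics, pixels), "rvec" (rotation vector, rad) and "tvec" (3), from world to camera coordinates, as OpenCV has them; the wrist camera has in their place "tool_from_camera" (4x4, takes a point from camera to tool coordinates, whose origin is the TCP and whose axes are the flange's). Camera axes: x right, y down, z forward; pixel columns grow to the right and rows downward; lengths in m; the calibration is good to about 2 mm. The wrist camera is an equidistant fisheye: a pixel r from the principal point sees the ray r / f radians off the axis. A picture is of the moment at which its call begins: read the wrist's pose just before it. There is no depth.
- finish_job(): hands the job in; it is judged then, once.
The state is a dict: "clock": time; "joint_positions": joint angles; "qd": joint speeds; "joint_efforts": joint torques, N m; "tool_pos": TCP position; "tcp_rot": TCP orientation; "wrist_force": force on the tool from outside, world axes, zero at the start; "wrist_torque": the same for the moment, N m; "grip_width": finger opening in m; "gripper_force": force on a finger pad.
Only numpy, scipy, OpenCV 4.12 (cv2) and the standard library are available. Lean on these libraries where they do the work, as an engineer would, in place of code of your own. Each camera call takes 0.05 s, during which the arm holds its last target. There are 200 camera calls.

## Working session

There is one attempt and no reset: what is moved stays moved. The work goes in short steps, Python scripts to look and compute and a tool call to move; the robot and the scene stay as the last step left them, time stands still between calls to the robot, and variables do not carry over. Pictures are saved under pics/ and viewed, at most 10 in all, crops included, and the job is handed in when it is done.

Besides the shell and the picture viewer there is one more tool, called after "Call:" by a JSON object that holds its "name" and its "arguments", one argument or row to a line. apply_moves: Moves the arm, as the interface text tells. Its arguments: {"type":"object","properties":{"deltas":{"type":"array","items":{"type":"array","items":{"type":"array","items":{"type":"number"}}}},"squeeze":{"type":"number"}},"required":["deltas"]}

```bash
mkdir -p pics; cat > h.py <<'E'
import numpy as np,cv2,sys
from plant import read_state,camera,finish_job
def snap(n,f):
    c=camera(n); cv2.imwrite('pics/'+f,cv2.cvtColor(c['pixels'],cv2.COLOR_RGB2BGR)); return c
def ray(c,u,v):
    K=np.array(c['camera_matrix']);R=cv2.Rodrigues(np.array(c['rvec'],float))[0];t=np.array(c['tvec'],float).ravel()
    d=R.T@np.linalg.solve(K,[u,v,1]);return -R.T@t,d
def atz(c,u,v,z):
    o,d=ray(c,u,v);return o+d*(z-o[2])/d[2]
def proj(c,P):
    return cv2.projectPoints(np.array(P,float).reshape(-1,3),np.array(c['rvec'],float),np.array(c['tvec'],float),np.array(c['camera_matrix'],float),None)[0].reshape(-1,2)
E
python3 - <<'E'
from h import *
import pickle
s=read_state();print(s)
d={n:snap(n,n+'0.png') for n in('top','side')}
pickle.dump(d,open('c0.pkl','wb'))
for n in d: print(n,ray(d[n],280,210),d[n]['camera_matrix'])
E
```

```text
{'clock': 0.0, 'joint_positions': array([-1.19163024e+00,  1.24519715e-01,  1.65170527e+00,  4.35607020e-05,
        1.36747911e+00, -8.26212720e-02]), 'qd': array([ 0.00098994,  0.00086556, -0.00056985,  0.00063168, -0.00051952,
       -0.00072272]), 'joint_efforts': array([-1.98621332e-03, -4.23619151e+01, -3.65446401e+01, -2.54550214e-04,
        7.06043240e-03,  1.97691770e-05]), 'tool_pos': array([ 0.28936357, -0.58139285,  0.24902503]), 'tcp_rot': array([-3.05618607e+00, -7.18453011e-01,  4.23419108e-04]), 'wrist_force': array([ 0.39891158, -0.75778745, -0.51132938]), 'wrist_torque': array([ 0.01990224, -0.00538496, -0.01940918]), 'gripper_force': 0.0, 'grip_width': 0.08538433729048818}
top (array([ 0.16923006, -0.09299889,  1.71241396]), array([ 0.21885157,  0.02072761, -0.97554295])) [[508.15263159   0.         279.80540306]
 [  0.         508.15263159 208.42962953]
 [  0.           0.           1.        ]]
side (array([0.3016535 , 0.93313001, 0.9291021 ]), array([ 0.16634533, -0.74613109, -0.64474103])) [[443.32630147   0.         278.62593739]
 [  0.         443.32630147 206.46026625]
 [  0.           0.           1.        ]]
```

```bash
ls -la . pics
```

```text
.:
total 1396
drwxr-xr-x  3 agent agent    4096 Dec  2 16:01 .
drwxr-xr-x 23 root  root     4096 Dec  2 16:01 ..
-rw-r--r--  1 agent agent 1411946 Dec  2 16:01 c0.pkl
-rw-r--r--  1 agent agent     617 Dec  2 16:01 h.py
drwxr-xr-x  2 agent agent    4096 Dec  2 16:01 pics

pics:
total 796
drwxr-xr-x 2 agent agent   4096 Dec  2 16:01 .
drwxr-xr-x 3 agent agent   4096 Dec  2 16:01 ..
-rw-r--r-- 1 agent agent 438229 Dec  2 16:01 side0.png
-rw-r--r-- 1 agent agent 366092 Dec  2 16:01 top0.png
```

View pics/top0.png

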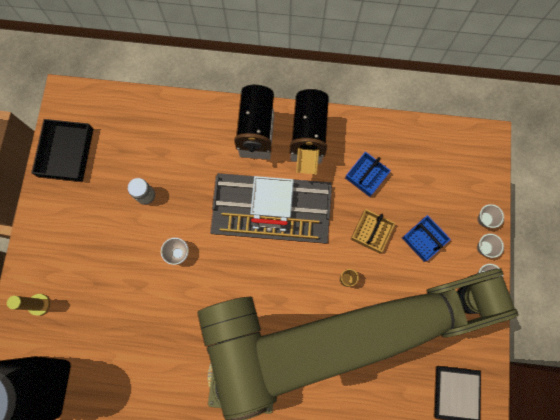

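View pics/side0.png

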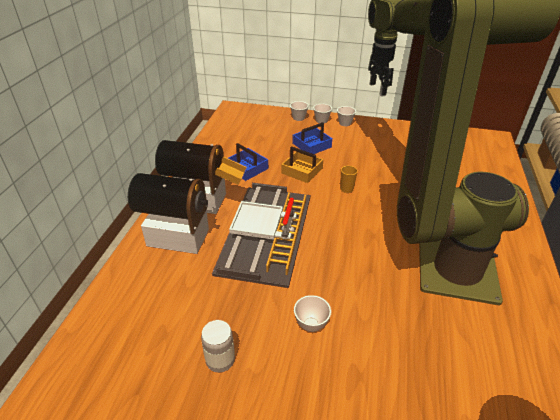

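The top view shows the rail around (271,208), the red bar (268,223), the brass chute (308,161) and the brass tray (373,231). Blue decoys are at (368,174) and (426,239), the beaker at (349,278), the bowl at (175,251) and the tin at (140,190). I'll zoom in on the rail and tray to measure them.

```bash
python3 - <<'E'
import cv2
i=cv2.imread('pics/top0.png')[135:285,205:405]
cv2.imwrite('pics/z.png',cv2.resize(i,None,fx=4,fy=4,interpolation=cv2.INTER_CUBIC))
E
```

```text
(no output)
```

View pics/z.png

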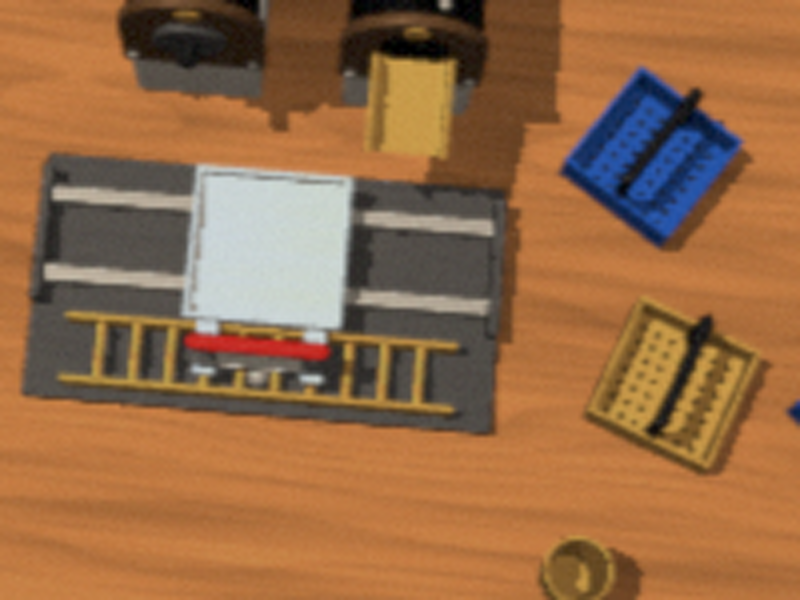

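In the zoomed picture (4x, offset 205,135), the frame corners are (198,165), (353,178), (343,329) and (183,316). The bar runs (186,340)-(329,352) and the chute lip (367,152)-(446,157). The tray rim corners are (642,298), (762,355), (708,473) and (585,413), and its handle runs (706,320)-(655,430).

```bash
cat > m.py <<'E'
from h import *
import pickle
c=pickle.load(open('c0.pkl','rb'))['top']
def P(L,z): return np.array([atz(c,205+(x+.5)/4-.5,135+(y+.5)/4-.5,z) for x,y in L])
np.set_printoptions(precision=4,suppress=True)
base=P([(50,155),(508,190),(492,432),(22,395)],.012)
fr=P([(198,165),(353,178),(343,329),(183,316)],.058)
bar=P([(186,340),(329,352)],.104)
lip=P([(367,152),(446,157)],.118)
chu=P([(372,52),(458,60)],.14)
tray=P([(642,298),(762,355),(708,473),(585,413)],.04)
hd=P([(706,320),(655,430)],.083)
def ang(a,b): d=a-b;return np.degrees(np.arctan2(-d[0],d[1]))
print('base c',base.mean(0),'yaw',ang(base[0],base[1]),ang(base[3],base[2]),np.linalg.norm(np.diff(base,axis=0),axis=1))
print('frame c',fr.mean(0),'yaw',ang(fr[0],fr[1]),ang(fr[3],fr[2]),np.linalg.norm(np.diff(fr,axis=0),axis=1))
print('bar',bar.mean(0),ang(*bar),np.linalg.norm(bar[0]-bar[1]))
print('lip',lip.mean(0),ang(*lip),np.linalg.norm(lip[0]-lip[1]));print('chute',chu.mean(0))
print('tray',tray.mean(0),np.linalg.norm(np.diff(tray,axis=0),axis=1),[ang(tray[0],tray[1]),ang(tray[3],tray[2])])
d=hd[0]-hd[1];print('handle',hd.mean(0),'dir',np.degrees(np.arctan2(d[1],d[0])))
th=np.radians(np.mean([ang(base[0],base[1]),ang(base[3],base[2]),ang(fr[0],fr[1]),ang(fr[3],fr[2])]))
y=np.array([-np.sin(th),np.cos(th)]);x=np.array([np.cos(th),np.sin(th)]);print('yaw',np.degrees(th),'x',x,'y',y)
o=fr.mean(0)[:2]
for n,p in(('lip',lip),('bar',bar),('base',base)): q=p.mean(0)[:2]-o;print(n,'rail xy',q@x,q@y)
E
python3 m.py
```

```text
base c [ 0.5564 -0.0271  0.012 ] yaw 1.7095372621486675 1.6790079723396265 [0.3998 0.2132 0.3994]
frame c [ 0.5846 -0.0258  0.058 ] yaw 1.268273900133095 1.4928028329556209 [0.1318 0.1309 0.1337]
bar [ 0.4896 -0.0275  0.104 ] 1.3489299406513382 0.11586605157242708
lip [ 0.6587 -0.1312  0.118 ] 2.4786205852346215 0.06469639510213693
chute [ 0.7361 -0.1294  0.14  ]
tray [ 0.5078 -0.3749  0.04  ] [0.1103 0.1113 0.1122] [np.float64(-20.1405298171628), np.float64(-20.39875574746112)]
handle [ 0.5076 -0.3723  0.083 ] dir -20.256446503761403
yaw 1.5374054918942526 x [0.9996 0.0268] y [-0.0268  0.9996]
lip rail xy 0.07128140187422508 -0.10729373613746418
bar rail xy -0.09502796508834378 0.000890029249328941
base rail xy -0.028198991383534416 -0.0005393079916538909
```

Call:
{"name": "apply_moves", "arguments": {
  "deltas": [
    [[5,2.0,5.0,0,0,0,8],[5,4.0,10,0,0,0,16],[5,5.5,15,0,0,0,24],[5,7.3,20,0,0,0,32],[5,9,25,0,0,0,40],[5,11,30,0,0,0,48],[5,12.7,35,0,0,0,56],[5,14.5,40,0,0,0,64]]
  ],
  "squeeze": 40
}}

```text
clock: 0.9
tool_pos: [0.426, -0.204, 0.25]
tcp_rot: [-2.207, -2.236, -0.0]
wrist_force: [1.0, -0.9, 0.2]
grip_width: 0.0498
gripper_force: 0.0
```

```bash
python3 -c "
from h import *
s=read_state();print(s['clock'],s['tool_pos'],s['tcp_rot'])
R=cv2.Rodrigues(s['tcp_rot'])[0];print(np.degrees(np.arctan2(R[1,1],R[0,1])))"
```

```text
0.9 [ 0.42595822 -0.20398139  0.25000092] [-2.20659350e+00 -2.23608824e+00 -1.00531780e-04]
0.760756425382198
```

Call:
{"name": "apply_moves", "arguments": {
  "deltas": [
    [[5,1.8,5,0,0,0,0.5],[5,3.6,10,0,0,0,0.5],[5,5.5,15,0,0,0,0.5],[5,5.5,15.4,0,0,0,0.5],[5,5.5,15.4,0,0,0,0.5],[5,5.5,15.4,0,0,0,0.5],[5,5.5,15.4,0,0,0,0.5],[5,5.5,15.4,0,0,0,0.5]]
  ]
}}

```text
clock: 1.7
tool_pos: [0.4807, -0.0534, 0.2502]
tcp_rot: [2.205, 2.237, -0.001]
wrist_force: [-0.3, 0.4, 0.1]
grip_width: 0.0503
gripper_force: 0.0
```

```bash
python3 -c "
from h import *
import pickle
s=read_state();print(s['clock'],s['tool_pos'],s['tcp_rot'])
R=cv2.Rodrigues(s['tcp_rot'])[0];print(np.degrees(np.arctan2(R[1,1],R[0,1])))
c=snap('wrist','w1.png');c['R']=R;c['p']=s['tool_pos'];pickle.dump(c,open('w1.pkl','wb'));print(c['camera_matrix'],c['tool_from_camera'])"
```

```text
1.7 [ 0.4806549  -0.05338952  0.25022518] [ 2.20539493e+00  2.23735058e+00 -5.50191162e-04]
0.8242149421500035
[[325.1922621    0.         284.02139788]
 [  0.         325.1922621  206.56541172]
 [  0.           0.           1.        ]] [[-8.07319334e-04 -9.53117387e-01 -3.02599728e-01  7.70193164e-02]
 [ 9.99999583e-01 -8.98532211e-04  1.62219826e-04  4.02884678e-04]
 [-4.26510139e-04 -3.02599471e-01  9.53117715e-01 -1.24733647e-01]
 [ 0.00000000e+00  0.00000000e+00  0.00000000e+00  1.00000000e+00]]
```

View pics/w1.png

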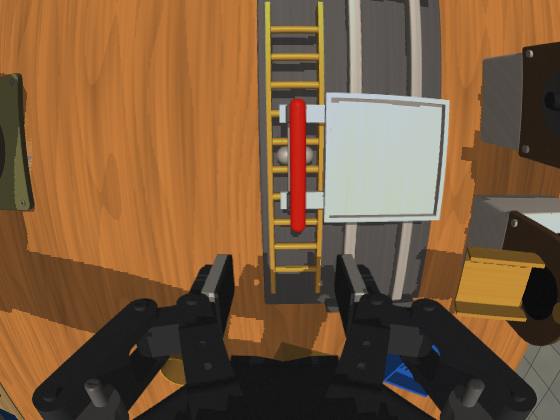

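The wrist picture shows the frame corners at (327,94), (449,100), (440,221) and (325,220), the red bar from (298,100) to (298,231), and the chute lip edge from about (468,248) to (457,311).

```bash
cat >> h.py <<'E'
def watz(c,u,v,z):
    K=np.array(c['camera_matrix']);q=np.linalg.solve(K,[u,v,1])[:2];r=np.linalg.norm(q)
    d=np.r_[q/r*np.sin(r),np.cos(r)];T=np.array(c['tool_from_camera'])
    d=c['R']@T[:3,:3]@d;o=c['p']+c['R']@T[:3,3];return o+d*(z-o[2])/d[2]
E
cat > m2.py <<'E'
from h import *
import pickle
np.set_printoptions(precision=4,suppress=True)
c=pickle.load(open('w1.pkl','rb'));W=lambda L,z:np.array([watz(c,u,v,z) for u,v in L])
fr=W([(327,94),(449,100),(440,221),(325,220)],.058);bar=W([(298,99),(298,231)],.1)
lip=W([(468,248),(457,311)],.12);li2=W([(472,259),(460,303)],.115);ch=W([(543,258),(530,318)],.15)
th=np.radians(1.54);x=np.array([np.cos(th),np.sin(th)]);y=np.array([-x[1],x[0]]);o=fr.mean(0)[:2]
d=fr[0]-fr[3];print('yaw fr',np.degrees(np.arctan2(-d[0],d[1])),'sides',np.linalg.norm(np.diff(fr,axis=0),axis=1))
d=bar[0]-bar[1];print('yaw bar',np.degrees(np.arctan2(-d[0],d[1])))
pins=W([(295,29),(295,57),(295,84),(296,246),(293,270)],.03);print('pins',[(p[:2]-o)@y for p in pins])
for n,p in(('fr',fr),('bar',bar),('lip',lip),('lip2',li2),('chute',ch)):
    q=p.mean(0)[:2]-o;print(n,p.mean(0),'rail',q@x,q@y,'w',np.linalg.norm(p[0]-p[-1]))
E
python3 m2.py
```

```text
yaw fr 1.404586911375377 sides [0.131  0.1339 0.1331]
yaw bar 1.327131729241232
pins [np.float64(0.13624273038356968), np.float64(0.10534947416965777), np.float64(0.07632967558084934), np.float64(-0.10543176082631657), np.float64(-0.13730365893425833)]
fr [ 0.5888 -0.026   0.058 ] rail 0.0 0.0 w 0.12824736802000772
bar [ 0.4929 -0.0283  0.1   ] rail -0.09586910023739761 0.00020044971828072538 w 0.11714045582134532
lip [ 0.6647 -0.1349  0.12  ] rail 0.07298447201359952 -0.11094600662943416 w 0.07567670853603096
lip2 [ 0.6729 -0.139   0.115 ] rail 0.08109092771327102 -0.11528579184100947 w 0.053563241533150015
chute [ 0.7502 -0.1367  0.15  ] rail 0.15842858500430787 -0.11504598521503302 w 0.07735406433531807
```

Call:
{"name": "apply_moves", "arguments": {
  "deltas": [
    [[5,1.0,2.5,-3,0,0,0.7],[5,1.0,2.5,-7,0,0,0.7],[5,1.0,2.5,-11,0,0,0.7],[5,1.0,2.5,-13,0,0,0.7],[5,1.0,2.5,-15,0,0,0.7],[0.5,1.0,2.5,-15,0,0,0.7],[0.5,1.0,2.5,-15,0,0,0.7],[0.5,1.0,2.5,-15,0,0,0.7]]
  ],
  "squeeze": 60
}}

```text
clock: 2.55
tool_pos: [0.4918, -0.0276, 0.1017]
tcp_rot: [2.189, 2.251, 0.002]
wrist_force: [0.9, -0.0, -3.2]
grip_width: 0.0121
gripper_force: 58.4
```

Call:
{"name": "apply_moves", "arguments": {
  "deltas": [
    [[0.5,0,0,0,0,0,0],[0.5,0,0,0.7,0,0,0],[0.5,0,0,1.4,0,0,0],[0.5,0,0,2.1,0,0,0],[0.5,0,0,2.3,0,0,0],[0.5,0,0,2.3,0,0,0],[0.5,0,0,2.3,0,0,0],[0.5,0,0,2.3,0,0,0]]
  ],
  "squeeze": 80
}}

```text
clock: 3.35
tool_pos: [0.4917, -0.0269, 0.123]
tcp_rot: [2.188, 2.252, 0.004]
wrist_force: [7.2, -0.6, -11.0]
grip_width: 0.0113
gripper_force: 78.1
```

Call:
{"name": "apply_moves", "arguments": {
  "deltas": [
    [[0.5,0.1,-1.0,0,0,0,0],[0.5,0.1,-2.5,0,0,0,0],[0.5,0.1,-4.0,0,0,0,0],[0.5,0.2,-6,0,0,0,0],[0.5,0.2,-8,0,0,0,0],[0.5,0.3,-10,0,0,0,0],[0.5,0.3,-11.5,0,0,0,0],[0.5,0.3,-12,0,0,0,0]]
  ]
}}

```text
clock: 4.15
tool_pos: [0.4948, -0.148, 0.1229]
tcp_rot: [2.189, 2.25, 0.004]
wrist_force: [7.5, 0.6, -10.0]
grip_width: 0.0114
gripper_force: 78.1
```

```bash
python3 -c "
from h import *
import pickle
s=read_state();print(s['clock'],s['tool_pos'],s['wrist_force'])
R=cv2.Rodrigues(s['tcp_rot'])[0]
c=snap('wrist','w2.png');c['R']=R;c['p']=s['tool_pos'];pickle.dump(c,open('w2.pkl','wb'))"
```

```text
4.15 [ 0.49481556 -0.14799653  0.12293789] [  7.46119107   0.56706309 -10.03486507]
```

View pics/w2.png

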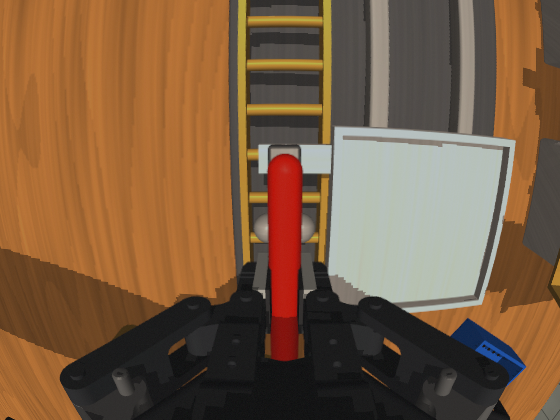

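The wrist view shows the red bar held at (285,250), with the carriage and deck moved about 12 cm along the rail. I'll lower the bar and release it.

Call:
{"name": "apply_moves", "arguments": {
  "deltas": [
    [[0.5,0,0,-0.7,0,0,0],[0.5,0,0,-1.4,0,0,0],[0.5,0,0,-2.0,0,0,0],[0.5,0,0,-2.1,0,0,0],[4.5,0,0,-2.1,0,0,0],[4.5,0,0,-2.1,0,0,0],[4.5,0,0,-2.1,0,0,0],[4.5,0,0,-2.1,0,0,0]]
  ]
}}

```text
clock: 5.0
tool_pos: [0.4941, -0.1471, 0.1029]
tcp_rot: [2.188, 2.253, 0.0]
wrist_force: [-0.0, 0.9, 0.6]
grip_width: 0.0454
gripper_force: 0.0
```

Call:
{"name": "apply_moves", "arguments": {
  "deltas": [
    [[4.5,0,0,1,0,0,0],[4.5,0,0,5,0,0,0],[4.5,0,0,9,0,0,0],[4.5,0,0,13,0,0,0],[4.5,0,0,15,0,0,0],[4.5,0,-3,15,0,0,0],[4.5,0,-7,15,0,0,0],[4.5,0,-10,15,0,0,0]]
  ]
}}

```text
clock: 5.8
tool_pos: [0.494, -0.2486, 0.254]
tcp_rot: [2.187, 2.252, 0.0]
wrist_force: [-0.3, 0.4, -0.2]
grip_width: 0.0452
gripper_force: 0.0
```

```bash
python3 -c "
from h import *
import pickle
s=read_state();print(s['clock'],s['tool_pos'],s['wrist_force'])
R=cv2.Rodrigues(s['tcp_rot'])[0];print(np.degrees(np.arctan2(R[1,1],R[0,1])))
c=snap('wrist','w3.png');c['R']=R;c['p']=s['tool_pos'];pickle.dump(c,open('w3.pkl','wb'))"
```

```text
5.8 [ 0.49399893 -0.24859085  0.25397411] [-0.33800113  0.41171615 -0.19899458]
1.6655507629698527
```

View pics/w3.png

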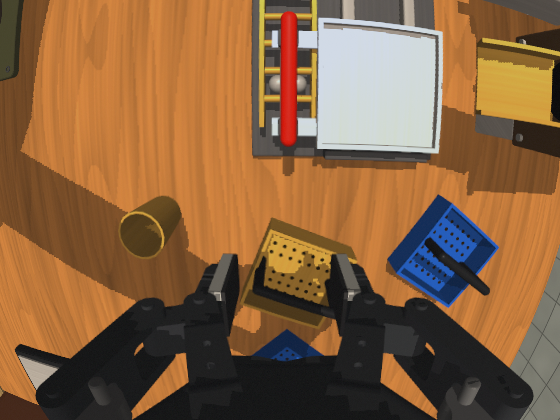

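The wrist view shows the frame at (320,18), (441,33), (438,153) and (317,150), the chute lip from (479,39) to (476,121), the bar seated, and the brass tray at about (300,270), partly hidden by the fingers. I'll check the alignment here.

```bash
python3 - <<'E'
from h import *
import pickle
np.set_printoptions(precision=4,suppress=True)
c=pickle.load(open('w3.pkl','rb'));W=lambda L,z:np.array([watz(c,u,v,z) for u,v in L])
th=np.radians(1.5);x=np.array([np.cos(th),np.sin(th)]);y=np.array([-x[1],x[0]])
fr=W([(320,18),(441,33),(438,153),(317,150)],.058);o=fr.mean(0)[:2]
print('frame',fr.mean(0),np.linalg.norm(np.diff(fr,axis=0),axis=1))
lip=W([(479,39),(476,121)],.12);q=lip.mean(0)[:2]-o;print('lip',lip.mean(0),np.linalg.norm(lip[0]-lip[1]),q@x,q@y)
bar=W([(289,13),(288,147)],.1);print('bar',bar.mean(0))
E
```

```text
frame [ 0.5911 -0.1456  0.058 ] [0.1291 0.1302 0.1321]
lip [ 0.6628 -0.1317  0.12  ] 0.0754736543442799 0.07204391187141647 0.011993086734787441
bar [ 0.4957 -0.1479  0.1   ]
```

The lip is +12 mm from the deck centre, where the next notch would leave it at -18 mm, so this is the right notch. Next, the tray.

Call:
{"name": "apply_moves", "arguments": {
  "deltas": [
    [[4.5,1,-2,0,0,0,8.5],[4.5,2,-4,0,0,0,17],[4.5,3,-6,0,0,0,25.5],[4.5,4,-8,0,0,0,34],[4.5,5,-10,0,0,0,42.5],[4.5,6,-12,0,0,0,51],[4.5,7,-14,0,0,0,59.5],[4.5,8,-15,0,0,0,68]]
  ]
}}

```text
clock: 6.65
tool_pos: [0.5741, -0.3984, 0.2531]
tcp_rot: [0.547, 3.093, -0.001]
wrist_force: [-0.7, 0.4, 0.6]
grip_width: 0.0449
gripper_force: 0.0
```

```bash
python3 -c "
from h import *
import pickle
s=read_state();print(s['clock'],s['tool_pos'],s['wrist_force'],s['joint_positions'])
R=cv2.Rodrigues(s['tcp_rot'])[0];print(np.degrees(np.arctan2(R[1,1],R[0,1])))
c=snap('wrist','w4.png');c['R']=R;c['p']=s['tool_pos'];pickle.dump(c,open('w4.pkl','wb'))"
```

```text
6.65 [ 0.57413292 -0.39842367  0.25306565] [-0.66353648  0.44803546  0.6342219 ] [-6.83318638e-01  2.26972084e-01  1.52878596e+00 -3.17094448e-04
  1.38530929e+00 -1.90397325e+00]
69.9416982675914
```

View pics/w4.png

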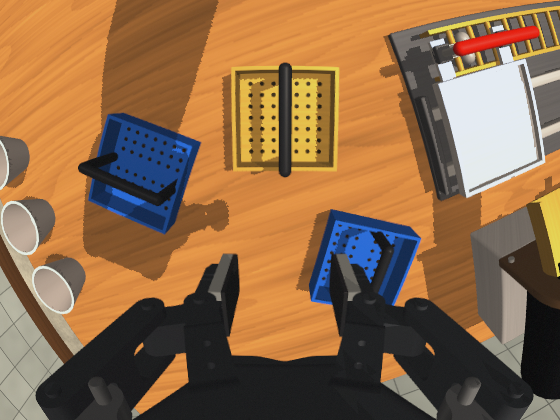

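The wrist view shows the tray square-on, with rim corners at (232,69), (338,67), (338,170) and (233,170) and the handle from (285,66) to (285,173).

```bash
python3 - <<'E'
from h import *
import pickle
np.set_printoptions(precision=4,suppress=True)
c=pickle.load(open('w4.pkl','rb'));W=lambda L,z:np.array([watz(c,u,v,z) for u,v in L])
t=W([(232,69),(338,67),(338,170),(233,170)],.04);print(t.mean(0),np.linalg.norm(np.diff(t,axis=0),axis=1))
h=W([(285,66),(285,173)],.083);d=h[1]-h[0];print(h.mean(0),np.degrees(np.arctan2(d[1],d[0])),np.linalg.norm(d))
print((t.mean(0)+[*h.mean(0)[:2],0])/1-c['p'])
print('delta',(t.mean(0)[:2]+h.mean(0)[:2])/2-c['p'][:2])
E
```

```text
[ 0.5141 -0.3755  0.04  ] [0.1085 0.109  0.1119]
[ 0.5136 -0.3757  0.083 ] -20.082358010097604 0.09803748440429637
[ 0.4535 -0.3527 -0.2131]
delta [-0.0603  0.0229]
```

Call:
{"name": "apply_moves", "arguments": {
  "deltas": [
    [[4.5,-3,1.2,-2,0,0,0],[4.5,-6.2,2.3,-5,0,0,0],[4.5,-6.2,2.3,-9,0,0,0],[4.5,-6.2,2.3,-13,0,0,0],[4.5,-6.2,2.3,-15.5,0,0,0],[4.5,-6.2,2.3,-17.2,0,0,0],[4.5,-6.2,2.3,-17.2,0,0,0],[0.5,-6.2,2.3,-17.2,0,0,0]]
  ],
  "squeeze": 60
}}

```text
clock: 7.5
tool_pos: [0.5126, -0.3744, 0.0816]
tcp_rot: [0.555, 3.091, -0.001]
wrist_force: [-0.6, 0.2, 0.1]
grip_width: 0.0317
gripper_force: 0.0
```

Call:
{"name": "apply_moves", "arguments": {
  "deltas": [
    [[0.5,0,0,0,0,0,0],[0.5,0,0,0,0,0,0],[0.5,0,0,0,0,0,0],[0.5,0,0,0.5,0,0,0],[0.5,0,0,1.5,0,0,0],[0.5,0,0,3,0,0,0],[0.5,0,0,6,0,0,0],[0.5,0,0,9,0,0,0]]
  ],
  "squeeze": 80
}}

```text
clock: 8.3
tool_pos: [0.5114, -0.3734, 0.1709]
tcp_rot: [-0.554, -3.09, -0.002]
wrist_force: [0.4, 0.3, -4.7]
grip_width: 0.009
gripper_force: 78.0
```

Call:
{"name": "apply_moves", "arguments": {
  "deltas": [
    [[0.5,0,1,3,0,0,5],[0.5,1,4,6,0,0,12],[0.5,2.5,8,6,0,0,18],[0.5,4,12,6,0,0,21.8],[0.5,5.5,16,6,0,0,21.8],[0.5,7,20,6,0,0,21.8],[0.5,7.9,22.5,6,0,0,21.8],[0.5,7.9,22.7,6,0,0,21.8]]
  ]
}}

```text
clock: 9.1
tool_pos: [0.5916, -0.1436, 0.231]
tcp_rot: [-0.046, 3.141, 0.002]
wrist_force: [-0.8, 0.1, -4.6]
grip_width: 0.0093
gripper_force: 78.4
```

Call:
{"name": "apply_moves", "arguments": {
  "deltas": [
    [[0.5,0,0,-1,0,0,0],[0.5,0,0,-3,0,0,0],[0.5,0,0,-5,0,0,0],[0.5,0,0,-6.5,0,0,0],[0.5,0,0,-7,0,0,0],[0.5,0,0,-7,0,0,0],[0.5,0,0,-7,0,0,0],[0.5,0,0,-7,0,0,0]]
  ]
}}

```text
clock: 9.9
tool_pos: [0.5918, -0.1475, 0.1618]
tcp_rot: [-0.04, 3.139, -0.001]
wrist_force: [-0.3, -0.4, -3.4]
grip_width: 0.0092
gripper_force: 78.3
```

```bash
python3 -c "
from h import *
import pickle
s=read_state();print(s['clock'],s['tool_pos'],s['wrist_force'])
R=cv2.Rodrigues(s['tcp_rot'])[0];print(np.degrees(np.arctan2(R[1,1],R[0,1])))
a=snap('side','s5.png');w=snap('wrist','w5.png');w['R']=R;w['p']=s['tool_pos'];pickle.dump((a,w),open('c5.pkl','wb'))
x,y=np.round(proj(a,[.59,-.146,.08])[0]).astype(int);print(x,y)
i=cv2.imread('pics/s5.png')[y-60:y+60,x-60:x+60];j=cv2.imread('pics/w5.png')
cv2.imwrite('pics/m5.png',np.hstack([cv2.resize(i,(420,420),interpolation=cv2.INTER_CUBIC),j[:, :380]]))"
```

```text
9.9 [ 0.5917606  -0.14747248  0.16182419] [-0.2947921  -0.43947894 -3.41279928]
91.44820644937673
265 188
```

View pics/m5.png

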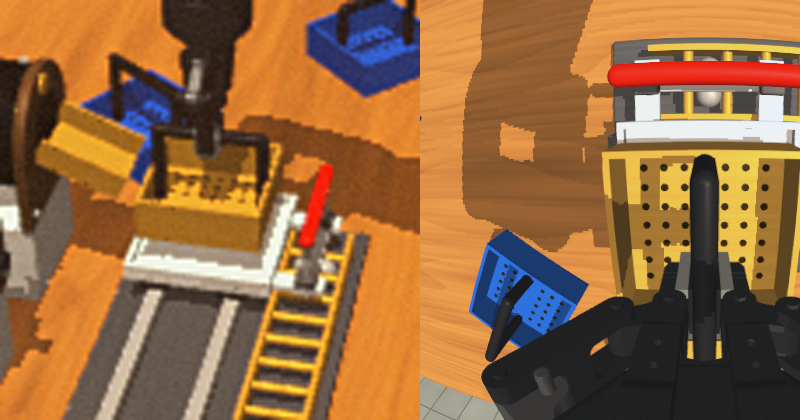

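The left half is the side view: the tray hangs level just above the frame. The right half is the wrist view, with the tray's robot-side rim at row ~150, the frame's white edge at rows ~122-145 and the handle at column 284. I'll compute the tray-to-frame offset along x.

```bash
python3 - <<'E'
from h import *
import pickle
np.set_printoptions(precision=4,suppress=True)
a,c=pickle.load(open('c5.pkl','rb'))
p=c['pixels'].astype(int)
for r in range(114,166,3): print(r,p[r,245],p[r,320])
for v in (120,123,126): print('frame',v,watz(c,265,v,.058))
for v in (144,148,152): print('rim',v,watz(c,265,v,c['p'][2]-.041))
print('left/right row 152',[ (u,p[152,u].tolist()) for u in list(range(180,192,3))+list(range(376,392,3))])
# handle upright top end
print('handle end',watz(c,284,156,c['p'][2]))
# side: project expected points for tray with centre offset e
P=c['p']
for e in(-.006,0,.006):
    q=proj(a,[[P[0]+e+sx*.055,P[1]+sy*.055,P[2]-.04] for sx,sy in((-1,1),(1,1),(-1,-1))]);print(e,((q-[205,128])*3.5).round().tolist())
E
```

```text
114 [233 188  75] [235 207  81]
117 [237 196  78] [237 209  81]
120 [172 159 143] [167 158 153]
123 [236 241 242] [236 241 245]
126 [236 241 242] [236 241 245]
129 [236 241 240] [236 241 244]
132 [236 241 240] [236 241 245]
135 [236 241 241] [236 241 245]
138 [190 177 163] [236 241 245]
141 [171 156 139] [159 141 119]
144 [112  83  39] [114  83  38]
147 [111  81  37] [112  83  40]
150 [191 143  58] [220 179  72]
153 [237 194  77] [237 206  82]
156 [166 121  53] [237 206  82]
159 [170 122  53] [237 209  84]
162 [167 121  50] [237 204  81]
165 [37 29 16] [237 204  81]
frame 120 [ 0.5248 -0.1629  0.058 ]
frame 123 [ 0.5269 -0.1629  0.058 ]
frame 126 [ 0.529  -0.1628  0.058 ]
rim 144 [ 0.5343 -0.1591  0.1208]
rim 148 [ 0.5364 -0.159   0.1208]
rim 152 [ 0.5384 -0.159   0.1208]
left/right row 152 [(180, [145, 93, 50]), (183, [222, 168, 67]), (186, [227, 174, 70]), (189, [231, 180, 73]), (376, [235, 218, 88]), (379, [234, 217, 87]), (382, [232, 215, 86]), (385, [230, 213, 85]), (388, [159, 147, 101]), (391, [114, 107, 104])]
handle end [ 0.5339 -0.1493  0.1618]
-0.006 [[263.0, 216.0], [139.0, 198.0], [289.0, 144.0]]
0 [[256.0, 215.0], [132.0, 197.0], [283.0, 143.0]]
0.006 [[249.0, 214.0], [125.0, 197.0], [277.0, 142.0]]
```

Within the wrist image the tray and frame centres agree to about 1 mm along x. I'll lower it, moving y by +1 mm.

Call:
{"name": "apply_moves", "arguments": {
  "deltas": [
    [[0.5,0,0.1,0,0,0,0],[0.5,0,0.1,-0.5,0,0,0],[0.5,0,0.1,-1.0,0,0,0],[0.5,0,0.1,-1.5,0,0,0],[0.5,0,0.1,-2,0,0,0],[0.5,0,0.1,-2.4,0,0,0],[0.5,0,0.1,-2.7,0,0,0],[0.5,0,0.1,-2.7,0,0,0]]
  ]
}}

```text
clock: 10.8
tool_pos: [0.591, -0.1461, 0.1333]
tcp_rot: [-0.04, 3.141, -0.0]
wrist_force: [-0.3, 1.2, -4.1]
grip_width: 0.0091
gripper_force: 78.7
```

Call:
{"name": "apply_moves", "arguments": {
  "deltas": [
    [[0.5,0,0,-0.1,0,0,0],[0.5,0,0,-0.2,0,0,0],[0.5,0,0,-0.2,0,0,0],[3.5,0,0,-0.2,0,0,0],[3.5,0,0,-0.2,0,0,0],[3.5,0,0,-0.2,0,0,0],[3.5,0,0,-0.2,0,0,0],[3.5,0,0,-0.2,0,0,0]]
  ]
}}

```text
clock: 11.6
tool_pos: [0.591, -0.146, 0.1312]
tcp_rot: [-0.04, 3.141, 0.0]
wrist_force: [0.2, 0.1, -0.0]
grip_width: 0.0348
gripper_force: 0.0
```

Call:
{"name": "apply_moves", "arguments": {
  "deltas": [
    [[3.5,0,0,0.5,0,0,0],[3.5,0,0,2,0,0,0],[3.5,0,0,4,0,0,0],[3.5,0,0,7,0,0,0],[3.5,0,0,11,0,0,0],[3.5,-3,-3,13,0,0,0],[3.5,-6,-6,13,0,0,0],[3.5,-7,-7,13,0,0,0]]
  ]
}}

```text
clock: 12.4
tool_pos: [0.5199, -0.2181, 0.2644]
tcp_rot: [-0.037, 3.138, -0.004]
wrist_force: [-0.1, 0.6, -0.4]
grip_width: 0.035
gripper_force: 0.0
```

```bash
python3 -c "
from h import *
s=read_state();print(s['clock'],s['tool_pos'],s['wrist_force'])
a=snap('side','s6.png');snap('wrist','w6.png')
i=cv2.imread('pics/s6.png')[128:248,205:325];j=cv2.imread('pics/w6.png')
cv2.imwrite('pics/m6.png',np.hstack([cv2.resize(i,(420,420),interpolation=cv2.INTER_CUBIC),j[:, 180:]]))"
```

```text
12.4 [ 0.51987732 -0.21806718  0.26439186] [-0.10414872  0.60363565 -0.38661731]
```

View pics/m6.png

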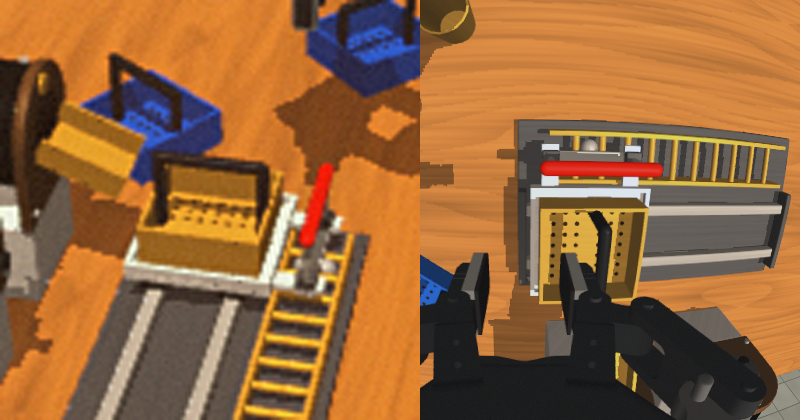

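The side crop shows the tray sitting flat inside the frame, centred at about (205,225). The wrist crop shows the tray within the frame at about (590,250), the bar down at (600,170), and the gripper clear of everything.

```bash
python3 -c "
from plant import finish_job
print(finish_job())"
```

```text
the job is handed in; nothing more can be done
None
```

I handed the job in at 12.4 s: the carriage is latched in the -0.12 notch, about 12 mm from the chute's centre line (next notch about 18 mm). The brass tray was released flat in the frame, and the arm never went near the tin, bowl or beaker.

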